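Hang the meat mallet back in its sprung rack hook

TASK

Take the meat mallet out of the white pot and hang it on the empty hook of the rack: push its neck through the sprung jaws until it is fully home against the back stop, then press it down until the head sits flat on both rails, square to the board, and let go. Push gently so that nothing is strained, do not bump the tools that hang on the other hooks, and leave the pot standing.

Things in the scene. Friction and masses are not known exactly. Their poses are not given: they have to be found in the camera images.
- mallet_head (a point): Centre of the head of the loose meat mallet (about 0.26 kg) that stands head up in the white pot. Cast aluminium block: 40 mm along its x (smooth faces, grip these from above), 72 mm along its y (toothed ends), 46 mm high along its z, which points up. Half a turn about z looks the same. Its underside lies across the pot's rim.
- mallet_neck (a point): Point on the axis of the mallet's round neck, 14 mm below the head's underside (37 mm below the head's centre). The neck is 16 mm thick for the first 40 mm below the head; then the wooden handle swells to 24 mm and ends 130 mm below the head's underside.
- pot: Slender white ceramic pot, loose, 0.9 kg, 66 mm across, 145 mm high, 7 mm bottom, 5 mm wall; origin at the centre of its underside, z up.
- rack: Oak tool rack, fast on the worktop: board 400 mm wide, from 121 to 196 mm above the worktop, on two feet. Origin on the worktop below the middle of the board's front face; x points into the board (away from the robot), y left along it, z up. Four steel hooks 85 mm apart stand out towards the robot (y = -127, -43, 43, 128 mm); one of the inner two is empty.
- hook_free: The empty sprung hook. Origin on the board's front face, at the height of the rails' tops (175 mm above the worktop), in the hook's middle; x into the board, y left, z up. Two level steel rails along x, each 11 mm wide, 36 mm long, inner edges 36 mm apart, carry the head. The fork with rails and jaws is clamped through a slotted foot, 20 mm either way along x.
- hook_home (a point): Nominal place of the neck's axis when home, at the rails' tops, 84 mm in front of the board. The true one is up to 20 mm nearer to or farther from the board and is not measured: feel for it. Sideways it is exact. The rails start 10 mm, the flared jaw tips 23 mm in front of the true home axis; the back stop behind it is rigid and more than 25 N on it strains it.
- hook_jaws (a point): Nominal middle between the two sprung jaws (rollers), 6 mm in front of hook_home and 14 mm below the rails' tops (it shifts with the true home). Pushing the 16 mm neck along +x parts them under about 3 to 12 N; then the push eases off, the neck comes home 6 mm deeper and they close behind it. Their friction can hold the neck up: press the head down on to the rails with up to 10 N.
- beech_mallet: Beech mallet hanging loose on an inner hook beside the empty one: head 46 mm by 66 mm along the board, 44 mm high, handle 128 mm down. Origin on the handle's axis at the head's underside, z up. Not to be bumped.
- press: Burger press hanging loose on the right-hand outer hook: dark round plate 66 mm across and 14 mm thick with a low boss, wooden handle 118 mm down. Origin on the handle's axis at the plate's underside, z up. Not to be bumped.
- pestle: Dark wooden pestle hanging loose on the left-hand outer hook: domed head 62 mm across and 38 mm high, handle 122 mm down. Origin on the handle's axis at the head's underside, z up. Not to be bumped.
There are look-alikes about, which are no part of the job. Leave any orange or red look-alike of the part that bears mallet_head alone. Leave any green or purple look-alike of the pot alone.

How it is judged:
By the outcome, as a careful person would: the job done as asked, in the order asked, and still so for the second after the job is handed in, with the robot touching nothing.
It also fails if it takes over 67 s, if anything falls off the work surface, if the arm or the gripper's body presses on something with over 40 N, if the wrist force passes 120 N, or if a joint passes its speed limit or range.

ROBOT

A 7-joint arm with a two-finger parallel gripper is mounted at the origin on a cart in front of the work surface, level with it; the furniture and walls round the work are solid. World frame = base frame: x ahead of the robot, y to its left, z up, the work surface at z = 0. Lengths are in mm, angles in rad, forces in N, time in s.
With the tool pointing down it reaches from about 425 to 925 mm from the base axis. Payload 6.8 kg.
Tool frame: the origin (TCP) lies at the very end of the fingers, on their centre line; the grasp point (between the pads) lies 19 mm behind it (bot.grip_depth is the distance from the TCP to the grasp point, in mm); y points along the fingers, z is the direction in which the jaws open and shut, and the axes are right-handed (so a half turn about y gives the same grasp; the last joint's range is limited). The gripper opens to 88 mm and grips with 3 to 60 N. Pads are 20 mm wide; open, the fingers measure 115 mm over their backs; the gripper's body (75 mm by 178 mm) begins 61 mm behind the grasp point.
Start: joints at [1.088, 0.477, 0.022, 1.555, -0.011, 1.109, -0.083], TCP at [247.119, -628.156, 222.664] pointing down, gripper open.
Joint ranges: [-2.96, 2.96], [-0.34, 2.1], [-1.41, 1.46], [0.24, 2.44], [-1.37, 4.51], [0.17, 1.92], [-2.96, 2.96]. Speed limits (rad/s): [2.39, 2.39, 3.14, 3.14, 3.14, 3.14, 3.14].

INTERFACE

Orientations are given as a unit quaternion [x, y, z, w].
In Python, from cell import bot gives the robot as it stands.
- The arm moves only by the tool arm_command, never from a script. Its argument "rows" is a list that holds one entry, the list of rows, each a list of 5 numbers: the shift along the tool's x, y, z in mm, then the turn about the tool's y in rad, then the opening, from -1 (shut) to 1 (fully open), so that 0 is half open. A call has exactly 10 rows; each row shifts and turns the commanded pose from where the row before left it, along the tool's axes as they then stand; what a row does not reach is not made up. A row lasts 1/8 s, in which the tool goes at most 62.5 mm and 10.7 degrees, less where a joint would pass 70% of its speed; a pose out of reach is approached as far as the arm can. A call with a gripper value outside its range is refused whole. The fingers move at their own pace and stop on an object; "newtons" is the grip in N (left out, the last holds). Time passes only in rows, so rows that do not move let the fingers close, or fill a call up. It gives the time, the measured TCP pose, the force and the opening at its end, in the units of the state.
- bot.read_state(): the state, without advancing time (a new reading comes with each control period).
- bot.camera(name): name is "scene" or "top" or "wrist"; returns a dict with "color" (420x560x3 uint8, red, green, blue), "intrinsics" (3x3 intrinsics, pixels), "origin" and "attitude" of the camera in the world. Camera axes: x right, y up, looking along -z (the intrinsics and any distortion apply to the point x, -y, -z); pixel columns grow to the right and rows downward; lengths in mm; the calibration is good to about 2 mm. A picture is of the moment at which its call begins. There is no depth.
- bot.hand_in(): hands the job in, once; it reports no verdict.
Trained networks look in a picture, given as the dict that the camera call returned (one of the last four; its "shot" number tells which), for a name from the list of things; names that differ only in an ending like _2 or _b are one class to them, and where a whole thing is asked for, a point or a joint stands for the part that bears it (a point fixed in the world has none). Each returns a list of dicts, best first, with "conf" (0 to 1); they miss things now and then, are a little off and sometimes report something else, mostly with a low value. They report only what shows in the picture. A call takes as long as a camera call. They do not tell look-alikes from the thing itself.
- bot.recognise(picture, target): "rect" ([left, top, right, bottom] in pixels, round what is visible of it).
- bot.trace(picture, target): "pixels" (420x560 bool, what is visible of it) and "rect" ([left, top, right, bottom] in pixels, round what is visible of it).
The state is a dict: "time_s": time; "qpos": joint angles; "joint_velocities": joint speeds; "tau": joint torques, N m; "tcp_pos": TCP position; "orientation": TCP orientation; "contact_force": force on the tool from outside, world axes, zero at the start; "moment": the same for the moment, N m; "width": opening from 0.0 (shut) to 1.0 (fully open).
Only numpy, scipy, OpenCV 4.12 (cv2) and the standard library are available. Lean on these libraries where they do the work, as an engineer would, in place of code of your own. Each camera call takes 0.05 s, during which the arm holds its last target.

## Working session

There is one attempt and no reset: what is moved stays moved. The work goes in short steps, Python scripts to look and compute and a tool call to move; the robot and the scene stay as the last step left them, time stands still between calls to the robot, and variables do not carry over. Pictures are saved under pics/ and viewed, and the job is handed in when it is done.

Besides the shell and the picture viewer there is one more tool, called after "Call:" as name([rows], argument=value, ...), one row to a line, values as JSON. arm_command: Moves the arm, as the interface text tells. Its arguments: {"type":"object","properties":{"rows":{"type":"array"},"newtons":{"type":"number"}},"required":["rows"]}

```bash
ls; mkdir -p pics; python3 - <<'E'
from cell import bot
import cv2
s=bot.read_state()
print(s)
for n in ["scene","top","wrist"]:
    p=bot.camera(n); cv2.imwrite(f"pics/{n}0.png",p["color"][:,:,::-1])
    print(n,p["intrinsics"],p["origin"],p["attitude"],[k for k in p])
E
```

```text
pics
{'time_s': 0.0, 'qpos': array([ 1.08792085,  0.47777485,  0.02233712,  1.55643469, -0.01147448,
        1.10926794, -0.08308954]), 'joint_velocities': array([ 6.38824400e-04, -8.07637053e-04, -1.08761125e-03,  3.76772354e-04,
        1.09785671e-04,  9.20082856e-04,  1.42782068e-05]), 'tau': array([ 9.50061331e-04, -5.82856500e+01,  1.53465472e+00, -2.72609121e+01,
       -5.43233450e-02,  1.69676752e-02,  1.67285189e-04]), 'tcp_pos': array([ 246.85932441, -627.60959915,  221.7056737 ]), 'orientation': array([-0.13191265,  0.69532303, -0.69412705,  0.13157725]), 'contact_force': array([ 0.36293679,  0.33864177, -0.50647193]), 'moment': array([-0.01432969, -0.06294323,  0.01605847]), 'width': 0.9989294735544639}
scene [[453.89141431   0.         282.378478  ]
 [  0.         453.89141431 208.91504325]
 [  0.           0.           1.        ]] [153.86429496 451.46998718 806.30946637] [-0.08313888  0.32274902  0.90997306 -0.24671852] ['color', 'intrinsics', 'origin', 'attitude', 'shot']
top [[418.58348844   0.         278.48945261]
 [  0.         418.58348844 208.90757764]
 [  0.           0.           1.        ]] [ 311.11376459  -22.98731126 1214.65316379] [-0.03115047  0.04316907  0.71259041 -0.69955771] ['color', 'intrinsics', 'origin', 'attitude', 'shot']
wrist [[298.90459982   0.         282.18195597]
 [  0.         298.90459982 207.36925971]
 [  0.           0.           1.        ]] [ 324.93825781 -598.08263454  383.55368481] [-0.12785264  0.08825348 -0.55569999  0.81673897] ['color', 'intrinsics', 'origin', 'attitude', 'shot']
```

View pics/scene0.png

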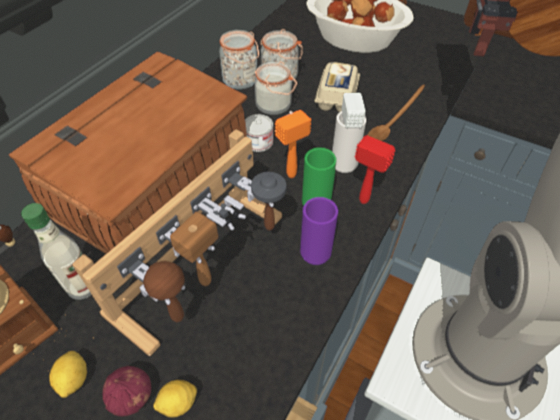

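View pics/top0.png

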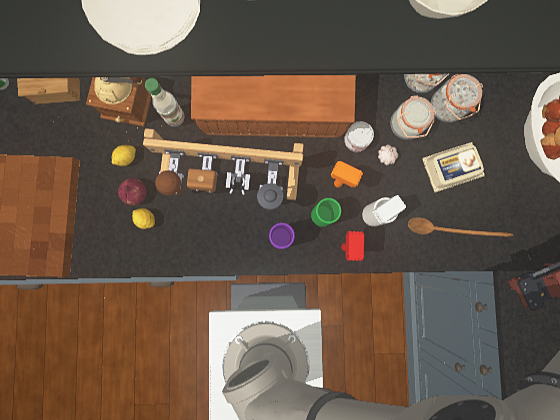

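View pics/wrist0.png

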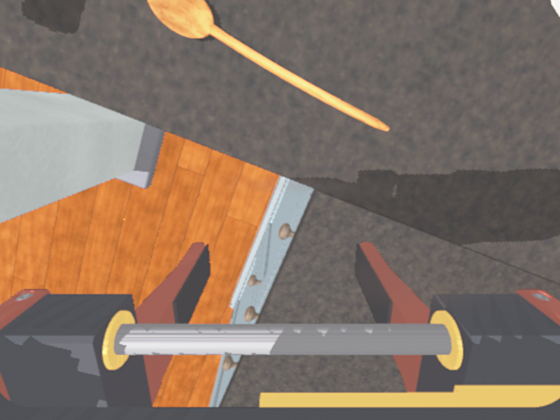

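```bash
cat > h.py <<'E'
import numpy as np, cv2
from scipy.spatial.transform import Rotation as R
def cam(p):
    return p["intrinsics"],np.array(p["origin"]),R.from_quat(p["attitude"]).as_matrix()
def proj(p,X):
    K,o,A=cam(p); c=(np.atleast_2d(X)-o)@A; c=c*[1,-1,-1]
    u=c@K.T; return u[:,:2]/u[:,2:]
def ray(p,uv,z):
    K,o,A=cam(p); uv=np.atleast_2d(uv)
    d=np.c_[uv,np.ones(len(uv))]@np.linalg.inv(K).T*[1,-1,-1]@A.T
    return o+d*((z-o[2])/d[:,2])[:,None]
def tri(ps,uvs):
    Rm=np.zeros((3,3));b=np.zeros(3)
    for p,uv in zip(ps,uvs):
        K,o,A=cam(p); d=A@(np.linalg.inv(K)@[*uv,1]*[1,-1,-1]); d/=np.linalg.norm(d)
        M=np.eye(3)-np.outer(d,d);Rm+=M;b+=M@o
    return np.linalg.solve(Rm,b)
E
python3 - <<'E'
from cell import bot
import cv2,numpy as np,pickle
from h import *
D={}
for n in ["scene","top"]:
    p=bot.camera(n); D[n]=p; im=p["color"][:,:,::-1]
    D[n+"_t"]={}
    for t in ["mallet_head","pot","rack","hook_free","beech_mallet","press","pestle"]:
        r=bot.trace(p,t); D[n+"_t"][t]=r
        print(n,t,[(round(float(x["conf"]),2),np.round(x["rect"]).tolist(),int(x["pixels"].sum())) for x in r[:4]])
pickle.dump(D,open("d0.pkl","wb"))
a=D["scene"]["color"][90:350,60:400,::-1]; 
cv2.imwrite("pics/sc_z.png",cv2.resize(D["scene"]["color"][120:350,80:390,::-1],None,fx=2.5,fy=2.5,interpolation=2))
cv2.imwrite("pics/tp_z.png",cv2.resize(D["top"]["color"][110:270,130:430,::-1],None,fx=2.6,fy=2.6,interpolation=2))
E
```

```text
scene mallet_head [(0.79, [356.0, 136.0, 394.0, 203.0], 1349), (0.69, [274.0, 111.0, 313.0, 174.0], 1098), (0.58, [343.0, 93.0, 365.0, 128.0], 708)]
scene pot [(0.71, [300.0, 198.0, 336.0, 265.0], 2081), (0.68, [334.0, 115.0, 365.0, 171.0], 1188)]
scene rack [(0.67, [69.0, 132.0, 283.0, 356.0], 8139)]
scene hook_free [(0.56, [189.0, 186.0, 245.0, 228.0], 1056)]
scene beech_mallet [(0.89, [173.0, 211.0, 217.0, 285.0], 1773)]
scene press []
scene pestle [(0.9, [143.0, 263.0, 188.0, 319.0], 1598)]
top mallet_head [(0.94, [341.0, 228.0, 364.0, 259.0], 580), (0.74, [372.0, 197.0, 406.0, 220.0], 517), (0.6, [330.0, 162.0, 364.0, 190.0], 569)]
top pot [(0.87, [362.0, 198.0, 398.0, 228.0], 377), (0.74, [270.0, 227.0, 295.0, 247.0], 491)]
top rack [(0.95, [142.0, 130.0, 303.0, 202.0], 2470)]
top hook_free [(0.94, [227.0, 156.0, 252.0, 192.0], 485)]
top beech_mallet [(0.7, [187.0, 166.0, 217.0, 194.0], 615)]
top press [(0.89, [255.0, 181.0, 282.0, 207.0], 570)]
top pestle [(0.7, [154.0, 170.0, 182.0, 193.0], 545)]
```

View pics/sc_z.png

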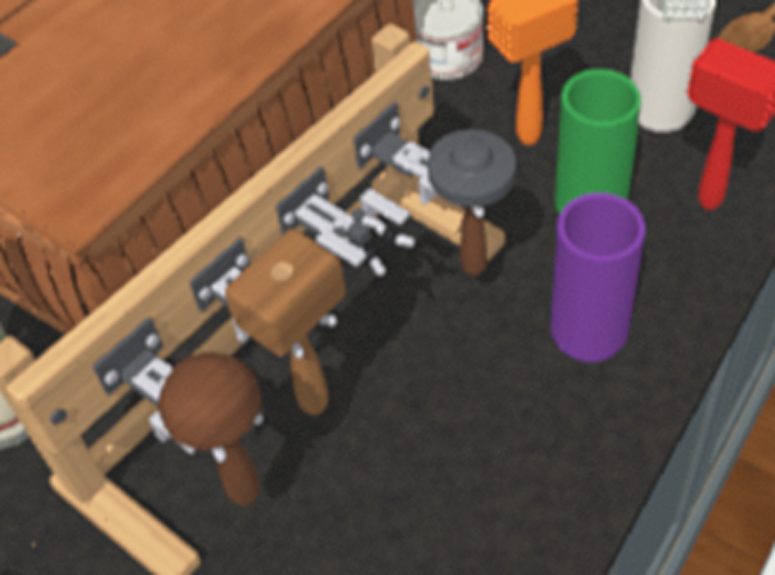

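View pics/tp_z.png

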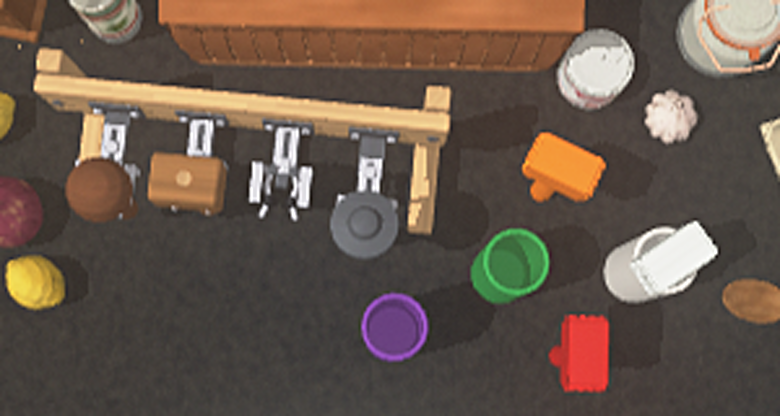

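```bash
cat > fit.py <<'E'
import numpy as np,cv2
from scipy.optimize import minimize
from h import *
def boxpts(x,y,yaw,c=(40,72,46),zc=168):
    P=np.array([[a*c[0]/2,b*c[1]/2,d*c[2]/2] for a in(-1,1) for b in(-1,1) for d in(-1,1)])
    return P@R.from_euler('z',yaw).as_matrix().T+[x,y,zc]
def sil(p,P,s=4):
    m=np.zeros((420*s,560*s),np.uint8)
    u=proj(p,P); h=cv2.convexHull(np.round((u+.5)*s-.5).astype(np.int32).reshape(-1,1,2))
    cv2.fillConvexPoly(m,h,1); return cv2.resize(m.astype(np.float32),(560,420),interpolation=cv2.INTER_AREA)
E
python3 - <<'E'
import pickle
from fit import *
D=pickle.load(open("d0.pkl","rb"))
T=D["top"];S=D["scene"]
mt=D["top_t"]["mallet_head"][1]["pixels"].astype(float); ms=D["scene_t"]["mallet_head"][2]["pixels"].astype(float)
c=np.argwhere(mt).mean(0)[::-1]; print(ray(T,c,175), ray(S,np.argwhere(ms).mean(0)[::-1],168))
x0=ray(T,c,178)[0][:2]
def cost(v,use=(1,1)):
    P=boxpts(*v[:3],zc=168); 
    e=0
    if use[0]: e+=np.abs(sil(T,P)-mt).sum()
    if use[1]: e+=np.abs(sil(S,P)-ms).sum()
    return e
for use in ((1,1),(1,0),(0,1)):
    best=None
    for yaw in np.arange(0,np.pi,.3):
        r=minimize(cost,[*x0,yaw],args=(use,),method="Nelder-Mead",options=dict(initial_simplex=np.array([[*x0,yaw],[x0[0]+8,x0[1],yaw],[x0[0],x0[1]+8,yaw],[*x0,yaw+.2]])))
        if best is None or r.fun<best.fun: best=r
    print(use,best.x,best.fun,mt.sum(),ms.sum())
E
python3 - <<'E'
import pickle,cv2
D=pickle.load(open("d0.pkl","rb"))
cv2.imwrite("pics/rk_t.png",cv2.resize(D["top"]["color"][120:205,135:310,::-1],None,fx=4.5,fy=4.5,interpolation=2))
cv2.imwrite("pics/ml_s.png",cv2.resize(D["scene"]["color"][80:180,310:410,::-1],None,fx=5,fy=5,interpolation=2))
E
```

```text
[[ 416.37371138 -318.1294035   175.        ]] [[ 416.95920647 -320.39488121  168.        ]]
(1, 1) [ 417.79947638 -319.99388485    3.67341992] 177.0 517.0 708.0
(1, 0) [ 417.27476554 -319.91056994    0.56283881] 71.1875 517.0 708.0
(0, 1) [ 419.66517413 -324.25928485    0.53131189] 96.9375 517.0 708.0
```

View pics/rk_t.png

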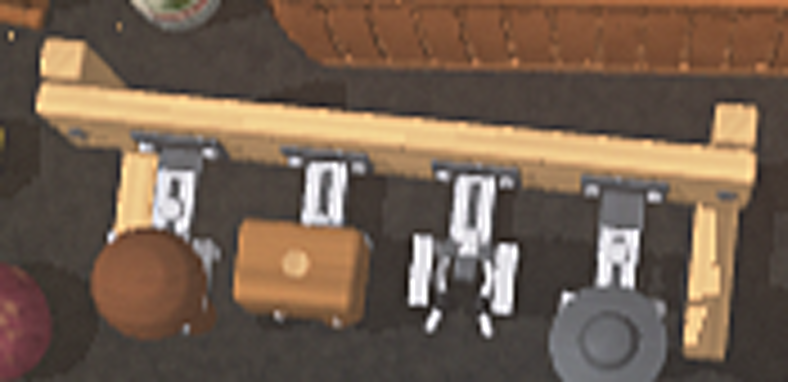

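View pics/ml_s.png

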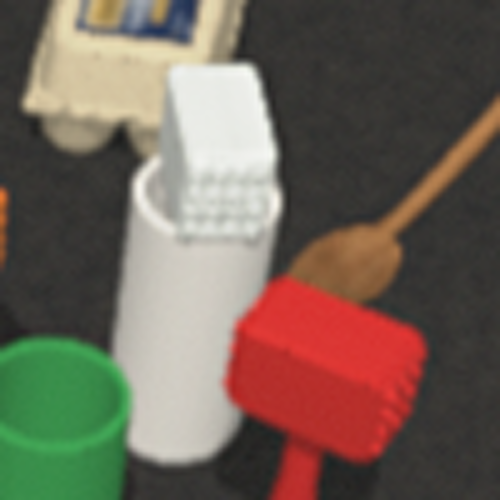

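```bash
python3 - <<'E'
import pickle
from fit import *
D=pickle.load(open("d0.pkl","rb"));T=D["top"]
c=lambda L:np.array(L,float)/4.5+[135,120]-.39
e=ray(T,c([[37,112],[755,180]]),196)
d=e[1]-e[0];print("edge",e,np.linalg.norm(d)); yv=-d/np.linalg.norm(d); yaw=np.arctan2(-yv[0],yv[1]); print("rack yaw",yaw)
O=e.mean(0)
xv=np.array([np.cos(yaw),np.sin(yaw),0]);yv=np.array([-np.sin(yaw),np.cos(yaw),0])
for n,uv,z in [("rails",[[408,303],[430,305],[493,313],[515,315],[414,235],[434,236],[498,243],[518,245]],175),("jaw tips",[[432,322],[487,325]],161)]:
    P=ray(T,c(uv),z)-O
    print(n,np.c_[P@xv,P@yv].round(1).tolist())
print(O)
b=lambda x,y:O+xv*x+yv*y
for n,y in(("home",-43),):print(n,b(-84,y))
for n,z in(("press",175-14),("beech_mallet",200),("pestle",180)):
  for t in D["top_t"][n][:1]:
    P=ray(T,np.argwhere(t["pixels"]).mean(0)[::-1],z)-O; print(n,P@xv,P@yv)
E
```

```text
edge [[ 584.63893775  291.25412092  196.        ]
 [ 540.37276058 -103.02083524  196.        ]] 396.7521083685083
rack yaw -0.11180415517330114
rails [[-83.2, -12.9], [-83.2, -25.2], [-84.3, -60.6], [-84.3, -72.9], [-44.6, -12.2], [-44.1, -23.4], [-44.7, -59.3], [-44.7, -70.6]]
jaw tips [[-90.6, -25.7], [-89.4, -56.8]]
[562.50584917  94.11664284 196.        ]
home [474.2327406   60.75711191 196.        ]
press [-92.3984093] [-124.72974854]
beech_mallet [-73.44738419] [43.72471578]
pestle [-85.93577096] [128.73700757]
```

```bash
cat > mv.py <<'E'
from cell import bot
from h import *
def plan(target,yaw,s=None):
    """target TCP, yaw of desired mallet-x (tool z mod pi)"""
    s=s or bot.read_state()
    A=R.from_quat(s["orientation"]).as_matrix()
    a=np.arctan2(A[1,2],A[0,2]); dy=(yaw-a+np.pi/2)%np.pi-np.pi/2
    d=A.T@(np.array(target)-s["tcp_pos"])
    print("tcp",s["tcp_pos"].round(1),"zyaw",round(a,4),"tilt",A[:,1].round(4),"F",s["contact_force"].round(1),"w",round(s["width"]*88,1),"t",round(s["time_s"],2),"q7",s["qpos"].round(2))
    print("shift tool",d.round(1),"turn about y",round(-dy,4),"(alt",round(-dy+np.pi*np.sign(dy),3),")")
E
python3 - <<'E'
from mv import *
import pickle
plan([417.5,-320,300],.54)
D=pickle.load(open("d0.pkl","rb"));T=D["top"]
for n,uv,z in(("orange",(347,173),176),("red",(355,246),176),("green",(326,211),145),("purple",(282,236),145)):print(n,ray(T,uv,z))
E
```

```text
tcp [ 247.2 -628.1  222.7] zyaw -1.196 tilt [ 0. -0. -1.] F [-0.6 -0.1  0.8] w 88.1 t 0.95 q7 [ 1.09  0.48  0.02  1.56 -0.01  1.11 -0.08]
shift tool [-271.3  -77.3 -224.4] turn about y 1.4056 (alt -1.736 )
orange [[ 508.6882496  -216.47503368  176.        ]]
red [[ 324.76912567 -229.65069233  176.        ]]
green [[ 416.27893319 -164.43913386  145.        ]]
purple [[354.15219965 -49.90638023 145.        ]]
```

Call:
arm_command([
  [[-27.1,-7.7,-22.4,0,1],[-27.1,-7.7,-22.4,0,1],[-27.1,-7.7,-22.4,0,1],[-27.1,-7.7,-22.4,0,1],[-27.1,-7.7,-22.4,0,1],[-27.1,-7.7,-22.4,0,1],[-27.1,-7.7,-22.4,0,1],[-27.1,-7.7,-22.4,0,1],[-27.1,-7.7,-22.4,0,1],[-27.1,-7.7,-22.4,0,1]],
])

```text
time_s: 2.2
tcp_pos: [417.8, -319.4, 300.1]
orientation: [0.132, -0.695, 0.695, -0.132]
contact_force: [0.3, -0.7, 0.6]
width: 1.0
```

Call:
arm_command([
  [[0,0,0,-0.1736,1],[0,0,0,-0.1736,1],[0,0,0,-0.1736,1],[0,0,0,-0.1736,1],[0,0,0,-0.1736,1],[0,0,0,-0.1736,1],[0,0,0,-0.1736,1],[0,0,0,-0.1736,1],[0,0,0,-0.1736,1],[0,0,0,-0.1736,1]],
])

```text
time_s: 3.45
tcp_pos: [417.2, -320.5, 299.8]
orientation: [0.616, -0.347, 0.347, -0.616]
contact_force: [0.7, -0.0, 1.1]
width: 1.0
```

```bash
python3 - <<'E'
from mv import *
import pickle
plan([417.5,-320,300],.54)
p=bot.camera("wrist"); im=p["color"][:,:,::-1].copy()
r=bot.trace(p,"mallet_head"); print([(x["conf"],x["rect"]) for x in r])
rp=bot.trace(p,"pot"); print([(x["conf"],x["rect"]) for x in rp])
pickle.dump((p,r,rp),open("d1.pkl","wb"))
from fit import boxpts
for u in proj(p,boxpts(417.5,-320,.54)): cv2.circle(im,tuple(int(v) for v in u),2,(0,0,255),-1)
cv2.imwrite("pics/w1.png",im)
E
```

```text
tcp [ 417.2 -320.5  299.8] zyaw 0.5456 tilt [ 1.e-04 -2.e-04 -1.e+00] F [ 0.7 -0.   1.1] w 88.0 t 3.45 q7 [ 0.82  0.18 -0.32  1.79  0.06  1.17  1.02]
shift tool [-0.3 -0.2  0.5] turn about y 0.0056 (alt -3.136 )
[(0.97, [364.0, 124.8, 461.4, 191.0]), (0.76, [203.6, 27.8, 289.9, 112.5]), (0.65, [259.8, 160.5, 307.8, 239.5])]
[(0.94, [255.9, 147.8, 315.1, 204.2]), (0.85, [317.1, 26.7, 401.7, 105.8])]
```

View pics/w1.png

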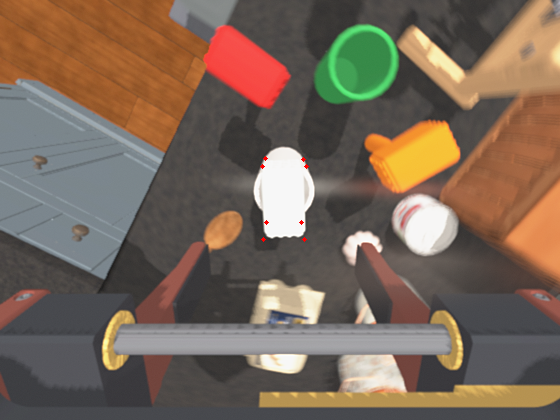

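```bash
python3 - <<'E'
import pickle
from fit import *
p,r,rp=pickle.load(open("d1.pkl","rb"))
D=pickle.load(open("d0.pkl","rb"))
L=[(p,r[2]["pixels"].astype(float)),(D["top"],D["top_t"]["mallet_head"][1]["pixels"].astype(float)),(D["scene"],D["scene_t"]["mallet_head"][2]["pixels"].astype(float))]
def cost(v,w):
    P=boxpts(*v); return sum(wi*np.abs(sil(q,P)-m).sum()/m.sum() for wi,(q,m) in zip(w,L) if wi)
for w in((1,0,0),(1,1,1),(1,1,0)):
    x0=[417.5,-320,.54]
    b=minimize(cost,x0,args=(w,),method="Nelder-Mead",options=dict(initial_simplex=np.array([x0,[425,-320,.54],[417,-312,.5],[412,-324,.65]])))
    print(w,b.x,b.fun)
im=cv2.resize(p["color"][130:260,220:350,::-1],None,fx=4.5,fy=4.5,interpolation=2)
m=cv2.resize(r[2]["pixels"][130:260,220:350].astype(np.uint8),None,fx=4.5,fy=4.5)
cs,_=cv2.findContours(m,0,2);cv2.drawContours(im,cs,-1,(0,255,0),1)
u=(proj(p,boxpts(*b.x))+.5-[220,130])*4.5-.5
for q in u: cv2.circle(im,tuple(int(v) for v in q),3,(0,0,255),-1)
cv2.imwrite("pics/w1z.png",im)
E
```

```text
(1, 0, 0) [ 416.54224964 -320.04693075    0.56950598] 0.07731998758535072
(1, 1, 1) [ 417.21809172 -319.74418345    0.55247052] 0.3888611589943845
(1, 1, 0) [ 416.50521054 -319.94245782    0.55783853] 0.2235065351001997
```

View pics/w1z.png

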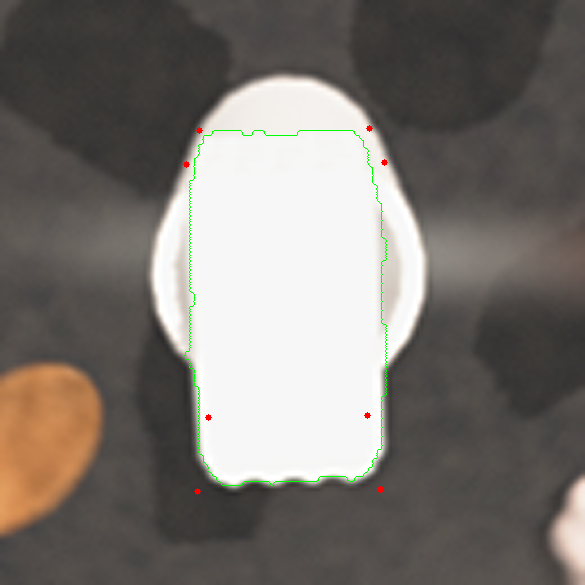

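Call:
arm_command([
  [[0,20,0,-0.012,1],[0,20,0,0,1],[0,20,0,0,1],[0,20,0,0,1],[0,18,0,0,1],[0,16,0,0,1],[0,14,0,0,1],[0,10,0,0,1],[0,6,0,0,1],[0,1,0,0,1]],
])

```text
time_s: 4.85
tcp_pos: [417.3, -320.5, 154.5]
orientation: [-0.617, 0.345, -0.345, 0.617]
contact_force: [0.7, 0.8, -0.2]
width: 0.998
```

Call:
arm_command([
  [[0,0,0,0,0],[0,0,0,0,0],[0,0,0,0,-0.2],[0,0,0,0,-0.4],[0,0,0,0,-1],[0,0,0,0,-1],[0,0,0,0,-1],[0,0,0,0,-1],[0,0,0,0,-1],[0,0,0,0,-1]],
], newtons=10)

```text
time_s: 6.1
tcp_pos: [417.5, -320.5, 154.7]
orientation: [-0.617, 0.345, -0.345, 0.617]
contact_force: [1.1, 0.5, 0.3]
width: 0.46
```

```bash
python3 - <<'E'
from mv import *
plan([416.8,-320,154],.5576)
p=bot.camera("wrist"); cv2.imwrite("pics/w2.png",p["color"][:,:,::-1])
E
```

```text
tcp [ 417.5 -320.5  154.7] zyaw 0.552 tilt [ 3.e-04 -1.e-04 -1.e+00] F [1.1 0.5 0.3] w 40.5 t 6.1 q7 [ 0.8   0.33 -0.31  1.96  0.13  0.87  0.97]
shift tool [-0.8  0.7 -0.3] turn about y -0.0056 (alt 3.136 )
```

View pics/w2.png

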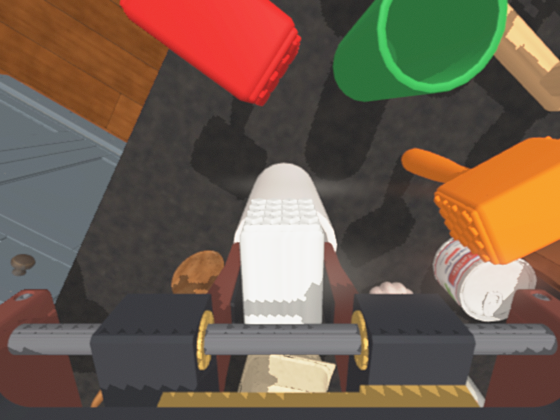

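Call:
arm_command([
  [[0,0,0,0,-1],[0,0,0,0,-1],[0,-4,0,0,-1],[0,-10,0,0,-1],[0,-15,0,0,-1],[0,-20,0,0,-1],[0,-25,0,0,-1],[0,-25,0,0,-1],[0,-25,0,0,-1],[0,-25,0,0,-1]],
], newtons=45)

```text
time_s: 7.4
tcp_pos: [417.2, -320.4, 305.6]
orientation: [0.617, -0.344, 0.345, -0.617]
contact_force: [-0.3, -0.5, -2.6]
width: 0.454
```

```bash
python3 - <<'E'
from mv import *
yaw=-.1118
O=np.array([562.5,94.1,0]);xv=np.array([np.cos(yaw),np.sin(yaw),0]);yv=np.array([-np.sin(yaw),np.cos(yaw),0])
t=O+xv*-160+yv*-42.5; t[2]=340; print(t)
plan(t,yaw)
p=bot.camera("scene"); cv2.imwrite("pics/s3.png",p["color"][:,:,::-1])
E
```

```text
[398.75729027  69.71609119 340.        ]
tcp [ 417.2 -320.4  305.6] zyaw 0.5521 tilt [ 7.e-04 -6.e-04 -1.e+00] F [-0.3 -0.5 -2.6] w 39.9 t 7.4 q7 [ 0.82  0.18 -0.32  1.79  0.06  1.19  1.03]
shift tool [-341.8  -34.7  188.9] turn about y 0.6639 (alt -2.478 )
```

View pics/s3.png

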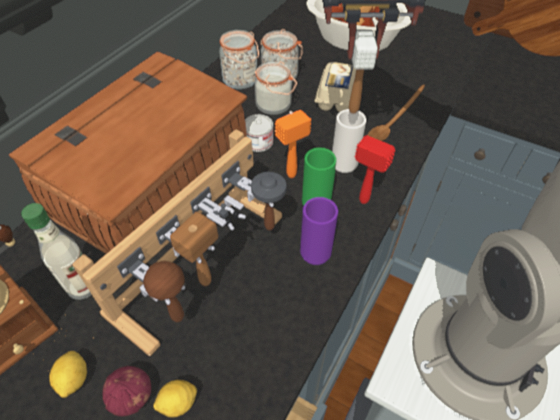

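```bash
python3 - <<'E'
from mv import *
yaw=-.1118
O=np.array([562.5,94.1,0]);xv=np.array([np.cos(yaw),np.sin(yaw),0]);yv=np.array([-np.sin(yaw),np.cos(yaw),0])
t=O+xv*-135+yv*-42.5; t[2]=335; print(t)
plan(t,yaw)
E
```

```text
[423.60121244  66.92691011 335.        ]
tcp [ 418.7 -321.2  309.1] zyaw 0.552 tilt [ 0.005  -0.0036 -1.    ] F [ 0.5 -0.1  0.8] w 40.1 t 7.45 q7 [ 0.82  0.18 -0.32  1.78  0.06  1.19  1.03]
shift tool [-327.8  -27.3  207.8] turn about y 0.6638 (alt -2.478 )
```

Call:
arm_command([
  [[-6,-6,4,0,-1],[-14,-6,9,0,-1],[-24,-6,15,0,-1],[-32,-6,20,0,-1],[-36,-2,23,0,-1],[-36,0,23,0,-1],[-36,0,23,0,-1],[-36,0,23,0,-1],[-36,0,23,0,-1],[-30,0,19,0,-1]],
])

```text
time_s: 8.7
tcp_pos: [421.0, 21.2, 329.1]
orientation: [0.618, -0.344, 0.344, -0.617]
contact_force: [0.2, -0.9, -1.9]
width: 0.456
```

Call:
arm_command([
  [[-22,0,14,0,-1],[-13,0,8,0,-1],[-6,0,3,0,-1],[0,0,0,0.09,-1],[0,0,0,0.12,-1],[0,0,0,0.12,-1],[0,0,0,0.12,-1],[0,0,0,0.11,-1],[0,0,0,0.07,-1],[0,0,0,0.034,-1]],
])

```text
time_s: 9.95
tcp_pos: [421.6, 66.3, 329.3]
orientation: [-0.471, 0.528, -0.527, 0.471]
contact_force: [-0.0, 0.2, -2.8]
width: 0.452
```

```bash
python3 - <<'E'
from mv import *
import pickle
yaw=-.1118
O=np.array([562.5,94.1,0]);xv=np.array([np.cos(yaw),np.sin(yaw),0]);yv=np.array([-np.sin(yaw),np.cos(yaw),0])
t=O+xv*-135+yv*-42.5; t[2]=335
plan(t,yaw)
p=bot.camera("wrist"); cv2.imwrite("pics/w4.png",p["color"][:,:,::-1])
q=bot.camera("scene"); cv2.imwrite("pics/s4.png",q["color"][:,:,::-1])
pickle.dump((p,q),open("d4.pkl","wb"))
E
```

```text
tcp [421.6  66.3 329.3] zyaw -0.1135 tilt [-7.e-04 -4.e-04 -1.e+00] F [-0.   0.2 -2.8] w 39.8 t 9.95 q7 [ 0.42  0.   -0.71  1.92  0.    1.22 -0.4 ]
shift tool [-0.9 -5.7  2. ] turn about y -0.0017 (alt 3.14 )
```

View pics/w4.png

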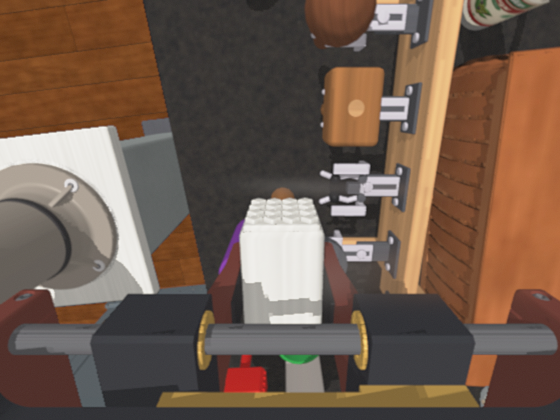

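View pics/s4.png

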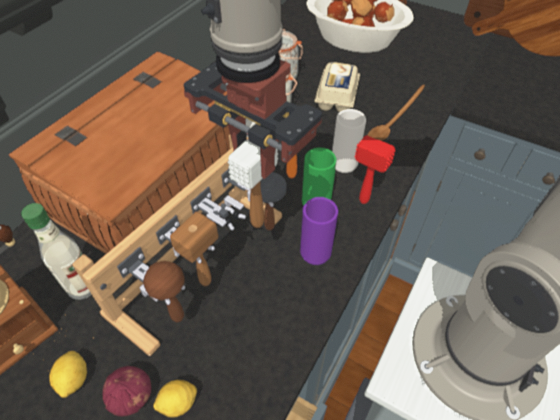

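```bash
python3 - <<'E'
import pickle,cv2
p,q=pickle.load(open("d4.pkl","rb"))
cv2.imwrite("pics/w4z.png",cv2.resize(p["color"][120:270,300:480,::-1],None,fx=4.4,fy=4,interpolation=2)[:600,:792])
cv2.imwrite("pics/w4y.png",cv2.resize(p["color"][0:300,290:480,::-1],None,fx=2,fy=2,interpolation=2))
E
```

```text
(no output)
```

View pics/w4z.png

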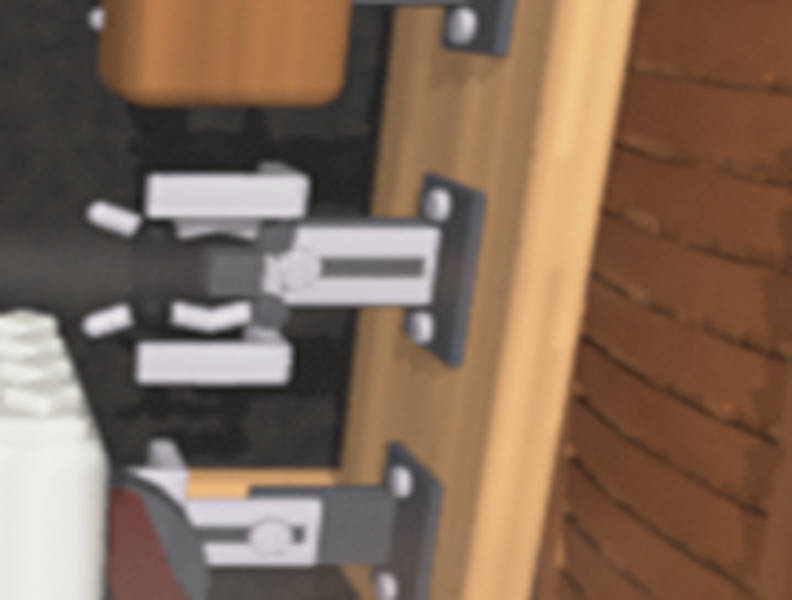

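View pics/w4y.png

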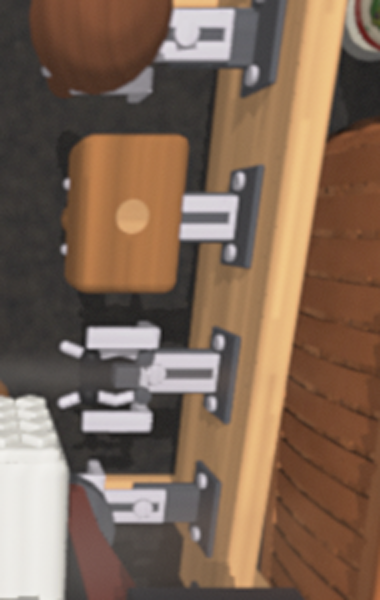

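```bash
python3 - <<'E'
import pickle
from h import *
p,q=pickle.load(open("d4.pkl","rb"))
yaw=-.1118
O=np.array([562.5,94.1,0]);xv=np.array([np.cos(yaw),np.sin(yaw),0]);yv=np.array([-np.sin(yaw),np.cos(yaw),0])
c=lambda L:np.array(L,float)/[4.4,4]+[300,120]-.4
for n,uv,z in (("rails",[[147,177],[308,177],[147,217],[308,213],[137,345],[291,347],[137,382],[289,382]],175),("tips",[[92,212],[88,325]],161),("boardtop front edge",[[555,0],[462,600]],196)):
    P=ray(p,c(uv),z); d=P-O; print(n); print(P.round(1)); print(np.c_[d@xv,d@yv].round(1).tolist())
a=ray(p,c([[555,0],[462,600]]),196); d=a[0]-a[1]; print(np.arctan2(-d[0],d[1]))
r=ray(p,c([[147,177],[308,177],[147,217],[308,213],[137,345],[291,347],[137,382],[289,382]]),175)
for i in(0,2,4,6): d=r[i+1]-r[i]; print(np.arctan2(d[1],d[0]))
E
```

```text
rails
[[477.5  90.4 175. ]
 [516.   86.  175. ]
 [476.8  79.6 175. ]
 [515.8  76.3 175. ]
 [472.1  44.  175. ]
 [510.7  39.  175. ]
 [471.5  33.1 175. ]
 [509.9  28.8 175. ]]
[[-84.1, -13.2], [-45.3, -13.2], [-83.5, -23.9], [-44.4, -22.9], [-84.2, -59.9], [-45.4, -60.5], [-83.7, -70.8], [-45.0, -70.8]]
tips
[[465.1  79.5 161. ]
 [461.6  46.8 161. ]]
[[-95.2, -25.3], [-95.0, -58.3]]
boardtop front edge
[[564.1 126.5 196. ]
 [546.2 -32.4 196. ]]
[[-2.0, 32.4], [-2.1, -127.6]]
-0.11225103711434802
-0.11239080116246429
-0.08458588688036138
-0.12713156831037667
-0.11210147453734409
```

```bash
python3 - <<'E'
from mv import *
import pickle
from fit import *
p=bot.camera("wrist"); s=bot.camera("scene"); t=bot.camera("top")
st=bot.read_state(); tcp=st["tcp_pos"]; print(tcp,st["width"])
A=R.from_quat(st["orientation"]).as_matrix(); yaw=np.arctan2(A[1,2],A[0,2])
res={}
for n,q in(("wrist",p),("scene",s),("top",t)):
    r=bot.trace(q,"mallet_head"); 
    print(n,[(round(float(x["conf"]),2),np.round(x["rect"]).tolist()) for x in r]); res[n]=(q,r)
pickle.dump((res,st),open("d5.pkl","wb"))
zu=tcp[2]-9.6
for n,q in(("wrist",p),("scene",s),("top",t)):
    im=q["color"][:,:,::-1].copy()
    B=boxpts(tcp[0],tcp[1],yaw,zc=zu+23)
    for u in proj(q,B): cv2.circle(im,tuple(int(round(v)) for v in u),1,(0,0,255),-1)
    ax=np.array([[tcp[0],tcp[1],zu-k] for k in range(0,131,10)])
    if n!="wrist":
      for u in proj(q,ax): cv2.circle(im,tuple(int(round(v)) for v in u),1,(255,0,0),-1)
      u=proj(q,B).mean(0).astype(int); im=im[max(0,u[1]-60):u[1]+90,max(0,u[0]-70):u[0]+80]
    else: im=im[150:400,180:380]
    cv2.imwrite(f"pics/o5_{n}.png",cv2.resize(im,None,fx=3,fy=3 if n=="wrist" else 3,interpolation=2)[:600])
E
cd pics; python3 -c "
import cv2,numpy as np
a=[cv2.imread(f'o5_{n}.png') for n in('scene','top')]
a=[cv2.resize(x,(400,450)) if 0 else x[:450,:450] for x in a]
cv2.imwrite('o5.png',cv2.resize(np.hstack(a),None,fx=.88,fy=.88))"
```

```text
[421.99147598  66.44145608 329.58700083] 0.4553294950898918
wrist [(0.86, [226.0, 356.0, 269.0, 395.0]), (0.59, [239.0, 188.0, 325.0, 326.0]), (0.25, [341.0, 1.0, 461.0, 292.0])]
scene [(0.64, [358.0, 136.0, 394.0, 202.0]), (0.57, [227.0, 140.0, 280.0, 230.0]), (0.47, [288.0, 153.0, 298.0, 176.0])]
top [(0.9, [341.0, 228.0, 364.0, 260.0]), (0.61, [328.0, 161.0, 364.0, 191.0])]
```

View pics/o5.png

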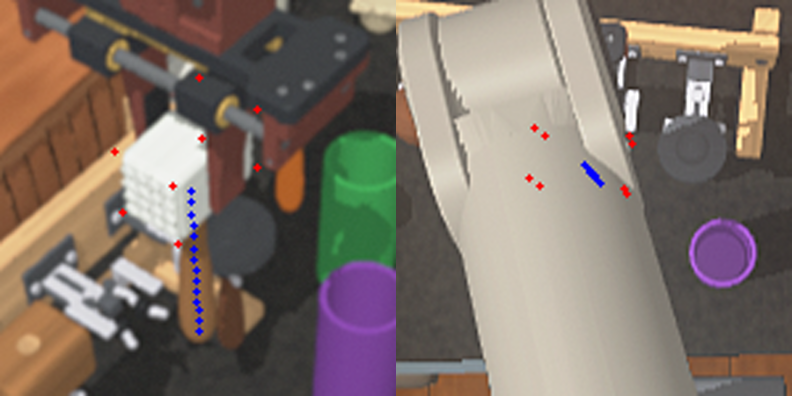

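View pics/o5_wrist.png

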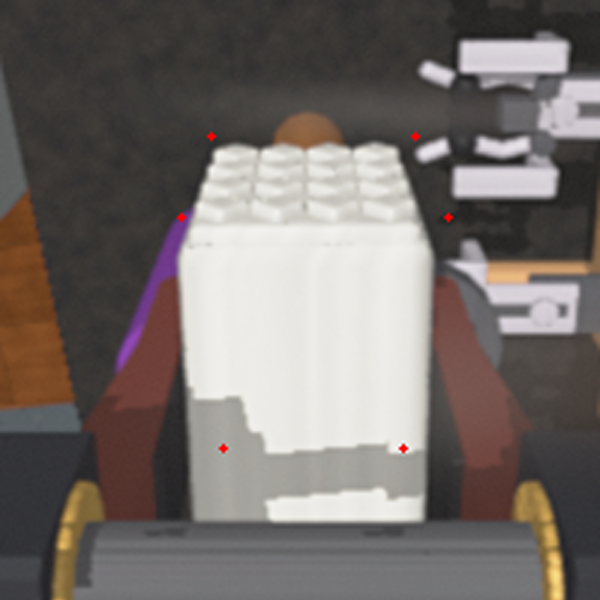

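```bash
python3 - <<'E'
import pickle
from fit import *
res,st=pickle.load(open("d5.pkl","rb")); p=res["wrist"][0]; tcp=st["tcp_pos"]
yaw=-.1135; yv=np.array([-np.sin(yaw),np.cos(yaw),0]);xv=np.array([np.cos(yaw),np.sin(yaw),0])
zu=tcp[2]-9.6
for off in(-2,0,2):
  out=[]
  for dz in(-130,-128,-115,-100):
    r={-130:9,-128:11,-115:12,-100:12}[dz]
    th=np.linspace(0,2*np.pi,60)
    P=tcp+yv*off; C=np.array([[*(P[:2]+r*np.cos(a)*xv[:2]+r*np.sin(a)*yv[:2]),zu+dz] for a in th])
    u=proj(p,C); out.append((dz,u[:,1].min().round(1),u[:,0].min().round(1),u[:,0].max().round(1)))
  print(off,out)
im=p["color"][180:205,265:305]; cv2.imwrite("pics/hz.png",cv2.resize(im[:,:,::-1],None,fx=16,fy=16,interpolation=0))
E
```

```text
-2 [(-130, np.float64(188.5), np.float64(274.8), np.float64(291.9)), (-128, np.float64(187.1), np.float64(272.8), np.float64(293.9)), (-115, np.float64(189.3), np.float64(271.4), np.float64(295.4)), (-100, np.float64(193.2), np.float64(270.8), np.float64(296.0))]
0 [(-130, np.float64(186.6), np.float64(274.7), np.float64(292.0)), (-128, np.float64(185.2), np.float64(272.8), np.float64(293.9)), (-115, np.float64(187.3), np.float64(271.4), np.float64(295.4)), (-100, np.float64(191.2), np.float64(270.8), np.float64(296.1))]
2 [(-130, np.float64(184.7), np.float64(274.7), np.float64(292.0)), (-128, np.float64(183.3), np.float64(272.8), np.float64(294.0)), (-115, np.float64(185.3), np.float64(271.3), np.float64(295.5)), (-100, np.float64(189.1), np.float64(270.8), np.float64(296.1))]
```

View pics/hz.png

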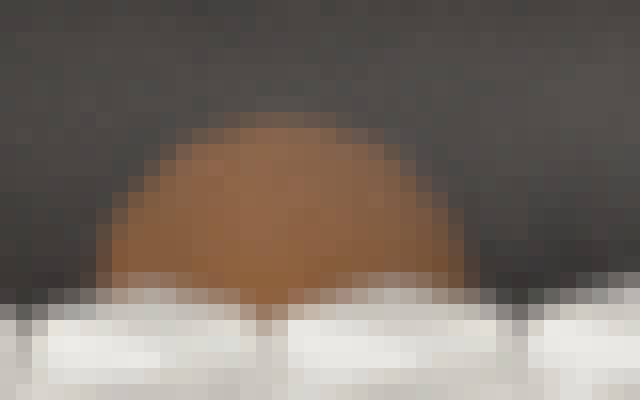

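```bash
cat >> mv.py <<'E'
yaw=-.112
O=np.array([562.5,94.1,0]);xv=np.array([np.cos(yaw),np.sin(yaw),0]);yv=np.array([-np.sin(yaw),np.cos(yaw),0])
def rk(x,z,y=-41.9):
    s=bot.read_state(); d=s["tcp_pos"]-O; F=s["contact_force"]
    print("rack x %.1f y %.1f z %.1f  Frack %.1f %.1f %.1f"%(d@xv,d@yv,d[2],F@xv,F@yv,F[2]),"M",s["moment"].round(2))
    t=O+xv*x+yv*y; t[2]=z; plan(t,yaw,s)
E
python3 -c "
from mv import *
rk(-130,188)"
```

```text
rack x -136.5 y -43.1 z 329.6  Frack 0.4 -0.7 -2.1 M [-0.01 -0.05 -0.05]
tcp [422.1  66.5 329.6] zyaw -0.1117 tilt [-0.  0. -1.] F [ 0.3 -0.8 -2.1] w 40.0 t 10.35 q7 [ 0.42  0.   -0.71  1.92  0.    1.22 -0.4 ]
shift tool [ -1.2 141.6   6.5] turn about y 0.0003 (alt -3.141 )
```

Call:
arm_command([
  [[-1.2,8,2,0,-1],[0,16,2,0,-1],[0,20,2,0,-1],[0,20,0.5,0,-1],[0,20,0,0,-1],[0,20,0,0,-1],[0,16,0,0,-1],[0,12,0,0,-1],[0,6.6,0,0,-1],[0,3,0,0,-1]],
])

```text
time_s: 11.6
tcp_pos: [428.8, 67.0, 187.9]
orientation: [-0.471, 0.527, -0.527, 0.471]
contact_force: [0.7, 0.0, -2.8]
width: 0.453
```

```bash
python3 - <<'E'
from mv import *
rk(-98,188)
p=bot.camera("scene"); q=bot.camera("wrist")
a=cv2.resize(p["color"][110:310,130:330,::-1],None,fx=2,fy=2,interpolation=2)
b=q["color"][100:300,220:420,::-1]
cv2.imwrite("pics/p6.png",np.hstack([a,cv2.resize(b,(400,400),interpolation=2)]))
rk(-98,188)
E
```

```text
rack x -129.8 y -41.9 z 187.9  Frack 0.7 0.1 -2.8 M [-0.06 -0.08  0.09]
tcp [428.8  67.  187.9] zyaw -0.112 tilt [ 1.e-04  1.e-04 -1.e+00] F [ 0.7  0.  -2.8] w 39.9 t 11.6 q7 [ 0.36  0.19 -0.72  2.1   0.16  0.9  -0.56]
shift tool [ 0.  -0.1 31.8] turn about y 0.0 (alt -3.142 )
rack x -129.8 y -41.9 z 188.1  Frack -0.0 -0.6 -3.8 M [-0.04 -0.08 -0.04]
tcp [428.8  67.  188.1] zyaw -0.112 tilt [ 3.e-04  1.e-04 -1.e+00] F [-0.1 -0.6 -3.8] w 40.3 t 11.7 q7 [ 0.36  0.19 -0.72  2.1   0.16  0.9  -0.56]
shift tool [ 0.   0.1 31.8] turn about y 0.0 (alt -3.142 )
```

View pics/p6.png

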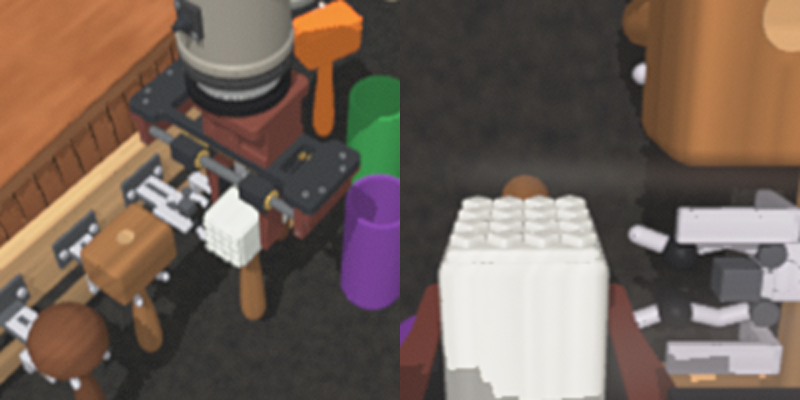

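Call:
arm_command([
  [[0,0,2,0,-1],[0,0,4,0,-1],[0,0,5,0,-1],[0,0,5,0,-1],[0,0,5,0,-1],[0,0,5,0,-1],[0,0,3,0,-1],[0,0,2,0,-1],[0,0,1,0,-1],[0,0,0,0,-1]],
])

```text
time_s: 12.95
tcp_pos: [460.4, 63.4, 188.1]
orientation: [0.471, -0.527, 0.527, -0.471]
contact_force: [0.3, 0.4, -1.6]
width: 0.452
```

```bash
python3 - <<'E'
from mv import *
rk(-88,188)
q=bot.camera("wrist")
b=q["color"][100:300,220:460,::-1]
cv2.imwrite("pics/p7.png",cv2.resize(b,None,fx=3,fy=3,interpolation=2))
E
```

```text
rack x -98.0 y -41.9 z 188.1  Frack 0.3 0.4 -1.6 M [-0.01 -0.04 -0.03]
tcp [460.4  63.4 188.1] zyaw -0.112 tilt [-0. -0. -1.] F [ 0.3  0.4 -1.6] w 39.8 t 12.95 q7 [ 0.35  0.24 -0.7   2.04  0.19  0.92 -0.57]
shift tool [-0.   0.1 10. ] turn about y -0.0 (alt 3.142 )
```

View pics/p7.png

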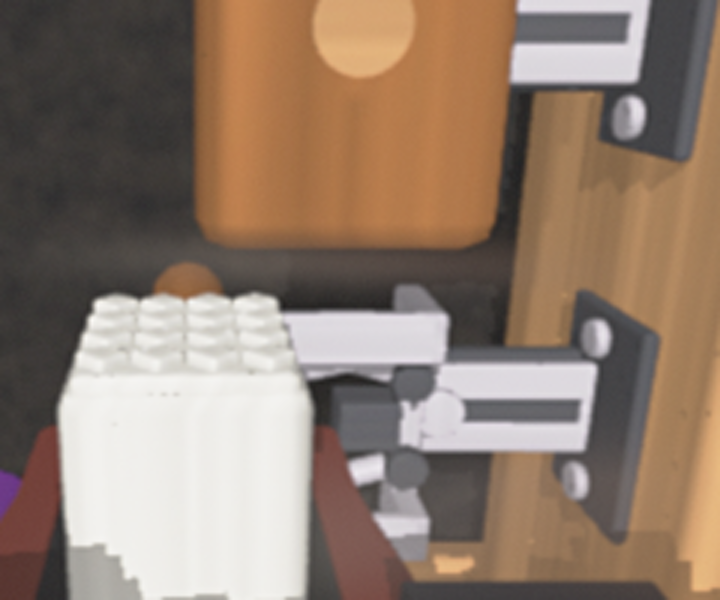

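Call:
arm_command([
  [[0,0,1,0,-1],[0,0,1,0,-1],[0,0,1,0,-1],[0,0,1,0,-1],[0,0,1,0,-1],[0,0,1,0,-1],[0,0,1,0,-1],[0,0,1,0,-1],[0,0,0.5,0,-1],[0,0,0,0,-1]],
])

```text
time_s: 14.25
tcp_pos: [468.9, 62.4, 188.0]
orientation: [-0.471, 0.527, -0.527, 0.471]
contact_force: [0.2, 0.3, -2.1]
width: 0.454
```

```bash
python3 -c "
from mv import *
rk(-85,188)"
```

```text
rack x -89.4 y -41.9 z 188.0  Frack 0.1 0.3 -2.1 M [-0.   -0.07 -0.02]
tcp [468.9  62.4 188. ] zyaw -0.112 tilt [-1.e-04  0.e+00 -1.e+00] F [ 0.2  0.3 -2.1] w 39.9 t 14.25 q7 [ 0.34  0.26 -0.69  2.02  0.2   0.93 -0.57]
shift tool [-0.   0.   4.4] turn about y -0.0 (alt 3.142 )
```

Call:
arm_command([
  [[0,0,0.5,0,-1],[0,0,0.5,0,-1],[0,0,0.5,0,-1],[0,0,0.5,0,-1],[0,0,0.5,0,-1],[0,0,0.5,0,-1],[0,0,0.5,0,-1],[0,0,0.5,0,-1],[0,0,0,0,-1],[0,0,0,0,-1]],
])

```text
time_s: 15.5
tcp_pos: [471.6, 62.1, 187.7]
orientation: [-0.472, 0.528, -0.527, 0.471]
contact_force: [-4.9, 1.7, -0.7]
width: 0.452
```

```bash
python3 -c "
from mv import *
rk(-85,188)"
```

```text
rack x -86.7 y -41.9 z 187.7  Frack -5.0 1.1 -0.7 M [0.22 1.32 0.  ]
tcp [471.6  62.1 187.7] zyaw -0.1117 tilt [-2.6e-03 -3.0e-04 -1.0e+00] F [-4.9  1.7 -0.7] w 39.8 t 15.5 q7 [ 0.34  0.26 -0.69  2.02  0.21  0.93 -0.57]
shift tool [-0.  -0.3  1.7] turn about y 0.0003 (alt -3.141 )
```

Call:
arm_command([
  [[0,0,0.4,0,-1],[0,0,0.4,0,-1],[0,0,0.4,0,-1],[0,0,0.4,0,-1],[0,0,0.4,0,-1],[0,0,0.4,0,-1],[0,0,0.4,0,-1],[0,0,0,0,-1],[0,0,0,0,-1],[0,0,0,0,-1]],
])

```text
time_s: 16.75
tcp_pos: [472.5, 61.8, 186.8]
orientation: [-0.473, 0.528, -0.526, 0.469]
contact_force: [-8.6, 0.5, -1.1]
width: 0.451
```

```bash
python3 -c "
from mv import *
rk(-85,188)"
```

```text
rack x -85.8 y -42.2 z 186.8  Frack -8.6 -0.5 -1.1 M [0.31 2.14 0.  ]
tcp [472.5  61.8 186.8] zyaw -0.1114 tilt [-6.5e-03 -8.0e-04 -1.0e+00] F [-8.6  0.5 -1.1] w 39.7 t 16.75 q7 [ 0.34  0.27 -0.69  2.01  0.21  0.94 -0.57]
shift tool [-0.3 -1.2  0.8] turn about y 0.0006 (alt -3.141 )
```

Call:
arm_command([
  [[0,0,0.4,0,-1],[0,0,0.4,0,-1],[0,0,0.4,0,-1],[0,0,0.4,0,-1],[0,0,0.4,0,-1],[0,0,0,0,-1],[0,0,0,0,-1],[0,0,0,0,-1],[0,0,0,0,-1],[0,0,0,0,-1]],
])

```text
time_s: 18.0
tcp_pos: [474.1, 61.5, 186.5]
orientation: [-0.474, 0.529, -0.526, 0.469]
contact_force: [-9.0, 2.2, -2.4]
width: 0.449
```

```bash
python3 -c "
from mv import *
rk(-85,188)"
```

```text
rack x -84.2 y -42.3 z 186.5  Frack -9.2 1.2 -2.4 M [0.37 2.26 0.02]
tcp [474.1  61.5 186.5] zyaw -0.1114 tilt [-7.5e-03 -9.0e-04 -1.0e+00] F [-9.   2.2 -2.4] w 39.5 t 18.0 q7 [ 0.34  0.27 -0.69  2.01  0.21  0.94 -0.57]
shift tool [-0.4 -1.5 -0.8] turn about y 0.0006 (alt -3.141 )
```

Call:
arm_command([
  [[0,0,0.4,0,-1],[0,0,0.4,0,-1],[0,0,0.4,0,-1],[0,0,0.4,0,-1],[0,0,0.4,0,-1],[0,0,0,0,-1],[0,0,0,0,-1],[0,0,0,0,-1],[0,0,0,0,-1],[0,0,0,0,-1]],
])

```text
time_s: 19.25
tcp_pos: [476.8, 61.2, 186.8]
orientation: [-0.473, 0.528, -0.526, 0.47]
contact_force: [-7.8, 2.1, -4.1]
width: 0.452
```

```bash
python3 -c "
from mv import *
rk(-85,188)"
```

```text
rack x -81.5 y -42.3 z 186.8  Frack -8.0 1.2 -4.1 M [0.31 1.81 0.04]
tcp [476.8  61.2 186.8] zyaw -0.1116 tilt [-5.9e-03 -7.0e-04 -1.0e+00] F [-7.8  2.1 -4.1] w 39.8 t 19.25 q7 [ 0.34  0.27 -0.69  2.    0.21  0.94 -0.57]
shift tool [-0.4 -1.2 -3.6] turn about y 0.0004 (alt -3.141 )
```

Force is easing as the neck nears the middle of the jaws; continuing in small steps.

Call:
arm_command([
  [[0,0,0.4,0,-1],[0,0,0.4,0,-1],[0,0,0.4,0,-1],[0,0,0.4,0,-1],[0,0,0.4,0,-1],[0,0,0,0,-1],[0,0,0,0,-1],[0,0,0,0,-1],[0,0,0,0,-1],[0,0,0,0,-1]],
])

```text
time_s: 20.5
tcp_pos: [481.9, 60.9, 188.1]
orientation: [0.471, -0.527, 0.527, -0.471]
contact_force: [-3.0, 0.7, -4.0]
width: 0.457
```

```bash
python3 -c "
from mv import *
rk(-85,188)"
```

```text
rack x -76.3 y -42.0 z 188.1  Frack -3.1 0.3 -4.0 M [0.02 0.57 0.01]
tcp [481.9  60.9 188.1] zyaw -0.1122 tilt [ 6.e-04  0.e+00 -1.e+00] F [-3.   0.7 -4. ] w 40.3 t 20.5 q7 [ 0.34  0.28 -0.69  2.    0.22  0.94 -0.57]
shift tool [-0.1  0.1 -8.7] turn about y -0.0002 (alt 3.141 )
```

Call:
arm_command([
  [[0,0,0.4,0,-1],[0,0,0.4,0,-1],[0,0,0.4,0,-1],[0,0,0.4,0,-1],[0,0,0,0,-1],[0,0,0,0,-1],[0,0,0,0,-1],[0,0,0,0,-1],[0,0,0,0,-1],[0,0,0,0,-1]],
])

```text
time_s: 21.75
tcp_pos: [483.7, 60.8, 188.3]
orientation: [0.471, -0.527, 0.527, -0.472]
contact_force: [1.5, 0.4, -1.4]
width: 0.455
```

```bash
python3 -c "
from mv import *
rk(-85,188)"
```

```text
rack x -74.6 y -41.9 z 188.3  Frack 1.4 0.5 -1.4 M [-0.03 -0.4   0.04]
tcp [483.7  60.8 188.3] zyaw -0.1121 tilt [ 1.e-03  1.e-04 -1.e+00] F [ 1.5  0.4 -1.4] w 40.1 t 21.75 q7 [ 0.34  0.28 -0.69  1.99  0.22  0.94 -0.57]
shift tool [  0.    0.3 -10.4] turn about y -0.0001 (alt 3.142 )
```

Call:
arm_command([
  [[0,0,0.4,0,-1],[0,0,0.4,0,-1],[0,0,0.4,0,-1],[0,0,0.4,0,-1],[0,0,0,0,-1],[0,0,0,0,-1],[0,0,0,0,-1],[0,0,0,0,-1],[0,0,0,0,-1],[0,0,0,0,-1]],
])

```text
time_s: 23.0
tcp_pos: [484.9, 60.6, 188.0]
orientation: [0.471, -0.527, 0.527, -0.471]
contact_force: [-0.5, 0.3, -4.4]
width: 0.454
```

```bash
python3 -c "
from mv import *
rk(-85,188)"
```

```text
rack x -73.3 y -42.0 z 188.0  Frack -0.6 0.2 -4.4 M [-0.    0.01 -0.01]
tcp [484.9  60.6 188. ] zyaw -0.1121 tilt [ 2.e-04  0.e+00 -1.e+00] F [-0.5  0.3 -4.4] w 39.9 t 23.0 q7 [ 0.34  0.28 -0.69  1.99  0.22  0.94 -0.57]
shift tool [ -0.1   0.  -11.7] turn about y -0.0001 (alt 3.142 )
```

Call:
arm_command([
  [[0,0,0.4,0,-1],[0,0,0.4,0,-1],[0,0,0.4,0,-1],[0,0,0.4,0,-1],[0,0,0,0,-1],[0,0,0,0,-1],[0,0,0,0,-1],[0,0,0,0,-1],[0,0,0,0,-1],[0,0,0,0,-1]],
])

```text
time_s: 24.25
tcp_pos: [486.2, 60.5, 188.0]
orientation: [-0.471, 0.527, -0.527, 0.471]
contact_force: [-4.4, 0.6, 3.1]
width: 0.455
```

```bash
python3 -c "
from mv import *
rk(-85,188)"
```

```text
rack x -72.1 y -41.9 z 188.0  Frack -4.5 0.1 3.1 M [ 0.04  1.18 -0.03]
tcp [486.2  60.5 188. ] zyaw -0.1119 tilt [-4.e-04 -0.e+00 -1.e+00] F [-4.4  0.6  3.1] w 40.0 t 24.25 q7 [ 0.34  0.28 -0.68  1.99  0.22  0.94 -0.57]
shift tool [  0.    0.1 -12.9] turn about y 0.0001 (alt -3.142 )
```

Call:
arm_command([
  [[0,0,0.3,0,-1],[0,0,0.3,0,-1],[0,0,0.3,0,-1],[0,0,0,0,-1],[0,0,0,0,-1],[0,0,0,0,-1],[0,0,0,0,-1],[0,0,0,0,-1],[0,0,0,0,-1],[0,0,0,0,-1]],
])

```text
time_s: 25.5
tcp_pos: [486.3, 60.5, 187.9]
orientation: [-0.472, 0.528, -0.527, 0.471]
contact_force: [-7.1, 0.7, 5.3]
width: 0.458
```

```bash
python3 -c "
from mv import *
rk(-85,188)"
```

```text
rack x -72.0 y -41.9 z 187.9  Frack -7.2 -0.1 5.3 M [0.14 1.79 0.02]
tcp [486.3  60.5 187.9] zyaw -0.1117 tilt [-2.1e-03 -2.0e-04 -1.0e+00] F [-7.1  0.7  5.3] w 40.3 t 25.5 q7 [ 0.34  0.29 -0.68  1.99  0.22  0.94 -0.57]
shift tool [  0.   -0.1 -13. ] turn about y 0.0003 (alt -3.141 )
```

Call:
arm_command([
  [[0,0,-0.3,0,-1],[0,0.4,0,0,-1],[0,0.4,0,0,-1],[0,0.4,0,0,-1],[0,0.4,0,0,-1],[0,0,0,0,-1],[0,0,0,0,-1],[0,0,0,0,-1],[0,0,0,0,-1],[0,0,0,0,-1]],
])

```text
time_s: 26.75
tcp_pos: [486.3, 60.5, 186.5]
orientation: [-0.472, 0.527, -0.527, 0.471]
contact_force: [-6.9, -0.2, 6.0]
width: 0.458
```

```bash
python3 -c "
from mv import *
rk(-85,188)"
```

```text
rack x -72.0 y -41.9 z 186.5  Frack -6.9 -1.0 6.0 M [ 0.07  1.7  -0.01]
tcp [486.3  60.5 186.5] zyaw -0.1119 tilt [-1.4e-03 -2.0e-04 -1.0e+00] F [-6.9 -0.2  6. ] w 40.3 t 26.75 q7 [ 0.34  0.29 -0.68  1.99  0.22  0.94 -0.57]
shift tool [  0.   -1.4 -13. ] turn about y 0.0001 (alt -3.141 )
```

Call:
arm_command([
  [[0,0,-0.3,0,-1],[0,0.3,0,0,-1],[0,0.3,0,0,-1],[0,0.3,0,0,-1],[0,0.3,0,0,-1],[0,0,0,0,-1],[0,0,0,0,-1],[0,0,0,0,-1],[0,0,0,0,-1],[0,0,0,0,-1]],
])

```text
time_s: 28.0
tcp_pos: [486.3, 60.6, 185.4]
orientation: [-0.471, 0.527, -0.527, 0.471]
contact_force: [-6.3, 0.5, 6.2]
width: 0.455
```

```bash
python3 -c "
from mv import *
rk(-85,188)"
```

```text
rack x -71.9 y -41.8 z 185.4  Frack -6.3 -0.2 6.2 M [0.04 1.54 0.01]
tcp [486.3  60.6 185.4] zyaw -0.1119 tilt [-8.e-04 -2.e-04 -1.e+00] F [-6.3  0.5  6.2] w 40.0 t 28.0 q7 [ 0.34  0.29 -0.68  1.99  0.22  0.94 -0.57]
shift tool [  0.1  -2.5 -13.1] turn about y 0.0001 (alt -3.142 )
```

Call:
arm_command([
  [[0,0.3,-0.2,0,-1],[0,0.3,0,0,-1],[0,0.3,0,0,-1],[0,0.3,0,0,-1],[0,0,0,0,-1],[0,0,0,0,-1],[0,0,0,0,-1],[0,0,0,0,-1],[0,0,0,0,-1],[0,0,0,0,-1]],
])

```text
time_s: 29.25
tcp_pos: [486.3, 60.6, 184.6]
orientation: [-0.471, 0.527, -0.527, 0.471]
contact_force: [-8.0, -0.1, 9.1]
width: 0.452
```

```bash
python3 -c "
from mv import *
rk(-85,188)"
```

```text
rack x -72.0 y -41.8 z 184.6  Frack -7.9 -1.0 9.1 M [ 0.04  1.79 -0.03]
tcp [486.3  60.6 184.6] zyaw -0.112 tilt [-4.e-04 -4.e-04 -1.e+00] F [-8.  -0.1  9.1] w 39.8 t 29.25 q7 [ 0.33  0.29 -0.68  1.99  0.23  0.94 -0.58]
shift tool [  0.1  -3.4 -13. ] turn about y 0.0 (alt -3.142 )
```

Call:
arm_command([
  [[0,0.1,-0.2,0,-1],[0,0.1,-0.2,0,-1],[0,0,0,0,-1],[0,0,0,0,-1],[0,0,0,0,-1],[0,0,0,0,-1],[0,0,0,0,-1],[0,0,0,0,-1],[0,0,0,0,-1],[0,0,0,0,-1]],
])

```text
time_s: 30.5
tcp_pos: [486.3, 60.6, 184.6]
orientation: [0.471, -0.527, 0.527, -0.471]
contact_force: [-7.0, -0.4, 9.8]
width: 0.449
```

```bash
python3 -c "
from mv import *
rk(-85,188)
p=bot.camera('scene');q=bot.camera('wrist')
a=cv2.resize(p['color'][120:300,150:330,::-1],(400,400),interpolation=2)
b=cv2.resize(q['color'][100:300,220:420,::-1],(400,400),interpolation=2)
cv2.imwrite('pics/p8.png',np.hstack([a,b]))"
```

```text
rack x -72.0 y -41.8 z 184.6  Frack -6.9 -1.2 9.8 M [-0.03  1.62 -0.02]
tcp [486.3  60.6 184.6] zyaw -0.1121 tilt [ 4.e-04 -3.e-04 -1.e+00] F [-7.  -0.4  9.8] w 39.5 t 30.5 q7 [ 0.33  0.29 -0.68  1.99  0.23  0.94 -0.58]
shift tool [  0.1  -3.4 -13. ] turn about y -0.0001 (alt 3.141 )
```

View pics/p8.png

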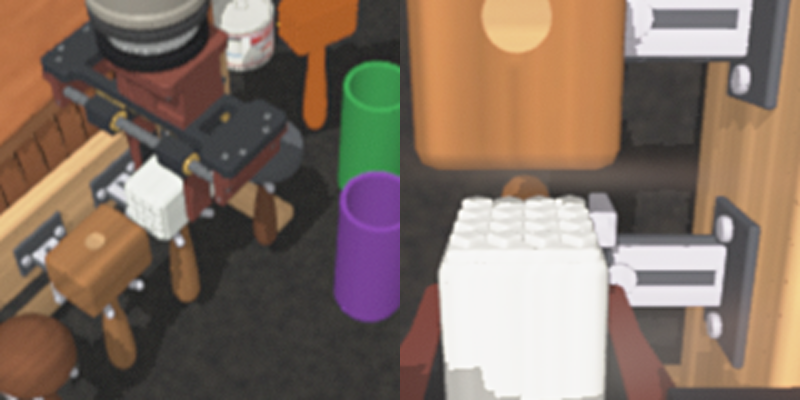

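Call:
arm_command([
  [[0,-0.2,0,0,-1],[0,-0.2,0,0,-1],[0,-0.2,0,0,-1],[0,0,0,0,-1],[0,0,0,0,-1],[0,0,0,0,0.1],[0,0,0,0,0.3],[0,0,0,0,0.3],[0,0,0,0,0.3],[0,0,0,0,0.3]],
], newtons=20)

```text
time_s: 31.85
tcp_pos: [486.2, 60.5, 184.5]
orientation: [0.471, -0.527, 0.527, -0.471]
contact_force: [1.0, 0.3, 0.1]
width: 0.648
```

```bash
python3 -c "
from mv import *
rk(-72,300)
q=bot.camera('wrist')
b=cv2.resize(q['color'][80:380,160:460,::-1],(600,600),interpolation=2)
cv2.imwrite('pics/p9.png',b)"
```

```text
rack x -72.0 y -41.9 z 184.5  Frack 0.9 0.4 0.1 M [-0.06 -0.06  0.  ]
tcp [486.2  60.5 184.5] zyaw -0.112 tilt [ 2.e-04  0.e+00 -1.e+00] F [1.  0.3 0.1] w 57.0 t 31.85 q7 [ 0.34  0.29 -0.68  1.99  0.23  0.93 -0.57]
shift tool [-0.000e+00 -1.155e+02  1.000e-01] turn about y -0.0 (alt 3.142 )
```

View pics/p9.png

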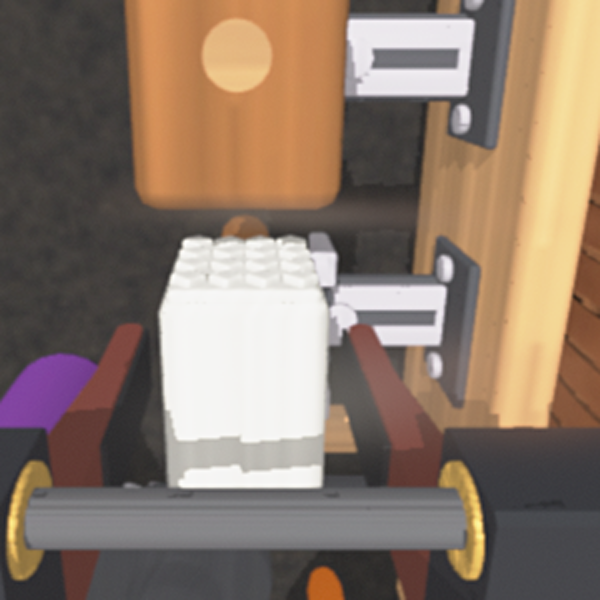

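Released, nothing touching. Raise the gripper straight up, then move back and look.

Call:
arm_command([
  [[0,-5,0,0,0.3],[0,-10,0,0,0.3],[0,-15,0,0,0.3],[0,-15,0,0,0.3],[0,-15,0,0,0.3],[0,-15,0,0,0.3],[0,-15,0,0,0.3],[0,-15,0,0,0.3],[0,-10,0,0,0.3],[0,-5,0,0,0.3]],
])

```text
time_s: 33.15
tcp_pos: [486.3, 60.5, 305.1]
orientation: [0.471, -0.527, 0.527, -0.471]
contact_force: [0.1, 0.7, 0.3]
width: 0.645
```

```bash
python3 - <<'E'
from mv import *
from fit import *
rk(-72,300)
p=bot.camera("scene");q=bot.camera("wrist")
h=O+xv*-72+yv*-41.9
im=q["color"][:,:,::-1].copy()
for u in proj(q,boxpts(h[0],h[1],yaw,zc=198)): cv2.circle(im,tuple(int(round(v)) for v in u),1,(0,0,255),-1)
cv2.imwrite("pics/w10.png",im)
im=p["color"][:,:,::-1].copy()
for u in proj(p,boxpts(h[0],h[1],yaw,zc=198)): cv2.circle(im,tuple(int(round(v)) for v in u),1,(0,0,255),-1)
cv2.imwrite("pics/s10.png",cv2.resize(im[100:340,60:380],None,fx=2.5,fy=2.5,interpolation=2))
E
```

```text
rack x -72.0 y -41.9 z 305.1  Frack 0.0 0.8 0.3 M [-0.07 -0.08 -0.03]
tcp [486.3  60.5 305.1] zyaw -0.1121 tilt [ 5.e-04 -1.e-04 -1.e+00] F [0.1 0.7 0.3] w 56.8 t 33.15 q7 [ 0.39  0.15 -0.71  1.84  0.11  1.18 -0.46]
shift tool [-0.   5.1 -0. ] turn about y -0.0001 (alt 3.141 )
```

View pics/w10.png

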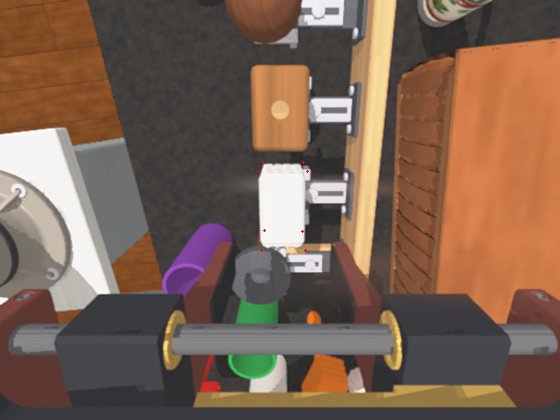

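View pics/s10.png

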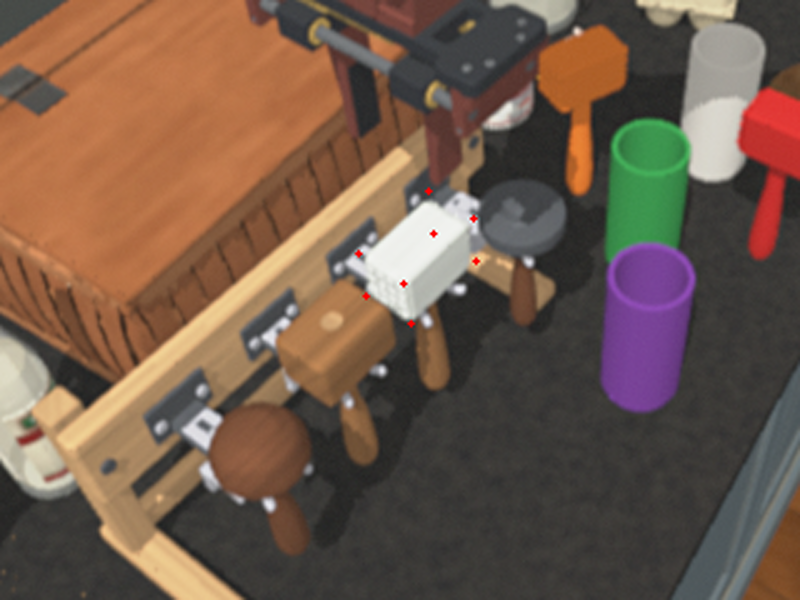

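```bash
python3 -c "
from cell import bot
print(bot.hand_in())"
```

```text
the job is handed in; nothing more can be done
None
```

The mallet is hanging on the empty hook and the job is handed in. It took about 33 s of the 67 s allowed. No verdict came back, so what follows rests on my own readings.

- **Into the jaws:** I lifted the mallet out of the pot and pushed its neck through the jaws. The readings peaked at about 9 N there. The push then eased off, and the jaws drew the neck in.
- **Back stop:** The neck came up hard against the stop 72 mm in front of the board. The last 0.9 mm of commanded push moved it only 0.1 mm. The highest reading on the stop was about 8 N, against the 25 N limit. My picture estimate had been 73–74 mm, so touch and pictures differ by 1–2 mm.
- **Down on the rails:** I pressed until the height stopped changing at the expected value, tool tip at 184.6 mm. The force read 9.8 N there. That reading already carries the roughly 2.5 N hanging weight, so the arm's own push may have been about 12 N, slightly over the 10 N you gave.
- **After letting go:** The force readings dropped to about zero, and the arm ended about 85 mm above the head, touching nothing.
- **Last pictures:** The head sits square in its place to within a couple of pixels. The pot is standing, and the other three tools are still hanging in place. I judged this last check by eye and did not remeasure their poses. Flatness on the rails comes from the height and grip-angle readings, because the pictures are too coarse to show it.

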